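Open the bread bin's push-to-open flap at the roll station

TASK

Open the bread bin for the cook, using only the fingertips or the outside of the fingers: pinch nothing and pick nothing up. First gently slide the tin that stands in front of the bin sideways along the bench, upright, until it is clear of where the flap will lie. Then press the closed flap near its top until the catch lets go, take the hand away so that the spring pushes the flap ajar, and fold the flap all the way down flat; leave the sauce bottles, the salt shaker and the sauce cup where they stand.

Things in the scene. Friction and masses are not known exactly. Their poses are not given: they have to be found in the camera images.
- bread_bin: Brushed-steel bread bin, fixed on the bench: 200 deep (x), 300 wide (y), 186 high, long rolls inside. Origin: centre of its underside, at bench height; x points from its front to its back, z up, y to the left of someone facing its front. Its front plane is x = -100 mm; the flat steel top reaches forward to it. The room above the bin is free.
- flap (a joint): Angle (rad) of the wooden drop-down flap that closes the bin's whole front (284 wide, 172 high, 12 thick), hinged along its lower edge (bin frame x = -100, z = 3 mm). 0: shut, flush with the bin's front; grows as the top comes forward and down; 1.555: stop, flat on the bench, inner face 15 mm above the bench. Stiff hinge: it stays where left up to about 0.8 rad, then sinks; 2 N at its free edge swings it.
- push_plate (a point): Centre of the outer face of the steel push plate (55 x 22 mm) on the flap, 146 mm above the hinge. Shut, point x points into the bin, z up. Pushed in here 3 to 4 mm (stop at 5 mm) against about 8 N, the push-to-open catch lets go; as the hand then backs off, a spring pushes the flap out to 0.35 to 0.5 rad (free edge 60 to 80 mm forward). It does not latch again if pushed shut.
- flap_edge (a point): Middle of the flap's free (upper) edge, half-way through its 12 mm thickness, 172 mm from the hinge. Axes as push_plate. On the flap's inner side, at its middle (20 mm wide), the steel strike of the catch stands out 33 mm, 148 to 166 mm from the hinge: reach behind the flap to the left or right of it. Folded down, the flap covers the bench to 172 mm before the bin's front, 142 mm to either side.
- tin_mid (a point): Centre (half-way up, 36 mm above the bench) of the food tin that stands loose on the bench in front of the flap: 57 mm across, 72 high, about 0.18 kg. No other tin stands in front of the bin (the row at the back of the bench is fixed).
- tin: The same tin; origin at the centre of its underside, z along its axis.
- mustard: Yellow squeeze sauce bottle, 55 across, 207 high, loose, on the bench to the left of the work; origin at the centre of its underside. Bystander.
- red_sauce: Red squeeze sauce bottle, 55 across, 207 high, loose, on the bench to the left of the work; origin at the centre of its underside. Bystander.
- shaker: Salt shaker, 44 across, 90 high, loose, right of the bin; origin at the centre of its underside. Bystander.
- sauce_cup: Small steel sauce cup, 61 across, 35 high, loose, on the bench to the right of the work; origin at the centre of its underside. Bystander.
There are look-alikes about, which are no part of the job. Of the things that look like the tin, take the one that is farthest to the robot's right at the start.

How it is judged:
On the way, in this order (a step that is already met when the one before it is completed fails the run):
1. the tin has been slid clear of the flap's landing area and stands upright ((y of tin_mid in the frame of bread_bin above 0.173 m or y of tin_mid in the frame of bread_bin below -0.173 m or x of tin_mid in the frame of bread_bin below -0.306 m) and angle between tin's own z axis and vertical below 0.1 rad and linear speed of tin below 0.02 m/s), for 0.2 s.
2. the flap has been pressed in until the catch let go (value of joint flap below -0.015 rad).
3. the spring has pushed the flap ajar, with the hand off it (value of joint flap between 0.3 and 0.7 rad and contact force between the fingers and flap below 0.1 N), for 0.2 s.
At the end, for the whole second after the job is handed in: The flap lies folded down flat (joint above 1.5 rad); the tin stands upright and at rest on the bench, wholly clear of the flap (its centre over 173 mm to either side of the bin's middle, or more than 206 mm in front of the bin's front) (all of step 1 and value of joint flap above 1.5 rad); the robot touches nothing.
It fails at once if the tin is lifted or tipped over (height (world z) of tin above 0.012 m or angle between tin's own z axis and vertical above 0.5 rad).
It fails at once if the tin is pinched or struck hard (over 18 N) (contact force between the fingers and tin above 18 N).
It fails at once if the flap is pinched or forced (over 60 N) (contact force between the fingers and flap above 60 N).
It fails at once if the flap strikes the tin (contact force between flap and tin above 1 N).
It fails at once if a sauce bottle, the shaker or the sauce cup is moved or tipped (distance of any of mustard, red_sauce, shaker, sauce_cup from where it was at the start of the episode above 0.03 m).
It also fails if it takes over 69 s, if anything falls off the work surface, if the arm or the gripper's body presses on something with over 40 N, if the wrist force passes 120 N, or if a joint passes its speed limit or range.

ROBOT

A 6-joint arm with a two-finger parallel gripper is mounted at the origin on a cart in front of the work surface, level with it; the furniture and walls round the work are solid. World frame = base frame: x ahead of the robot, y to its left, z up, the work surface at z = 0. Lengths are in m, angles in rad, forces in N, time in s.
With the tool pointing down it reaches from about 0.3 to 0.775 m from the base axis. Payload 14.6 kg.
Tool frame: the origin (TCP) lies midway between the tips of the shut fingers; the grasp point (between the pads) lies 19 mm behind it (ctrl.pinch_z is the distance from the TCP to the grasp point, in m); z points along the fingers, y is the line along which they close (so a half turn about z gives the same grasp; the last joint's range is limited). The gripper opens to 94 mm and grips with 3 to 60 N. Pads are 16 mm wide; open, the fingers measure 119 mm over their backs; the gripper's body (75 mm by 177 mm) begins 78 mm behind the grasp point.
Start: joints at [-1.174, 0.3, 1.521, -0, 1.321, -0.067], TCP at [0.246, -0.492, 0.205] pointing down, gripper open.
Joint ranges: [-3.03, 3.03], [-0.79, 2.21], [0.23, 2.52], [-1.04, 4.18], [0, 3.07], [-2.55, 2.55]. Speed limits (rad/s): [2.22, 2.22, 2.57, 3.14, 3.14, 3.14].

INTERFACE

Orientations are given as [roll, pitch, yaw] about the fixed x, y, z axes, in that order (R = Rz(yaw) Ry(pitch) Rx(roll)).
In Python, from station import ctrl gives the robot as it stands.
- The arm moves only by the tool jog_arm, never from a script. Its argument "motion" is a list of rows, each a list of 7 numbers: the shift along the tool's x, y, z in m, then the turn, a rotation vector about the tool's x, y, z in rad, then the opening, from -1 (shut) to 1 (fully open). In form: [[tx, ty, tz, rx, ry, rz, gripper], ...]. A call has 1 to 5 rows; each row shifts and turns the commanded pose from where the row before left it, along the tool's axes as they then stand; what a row does not reach is not made up. A row lasts 1/10 s, in which the tool goes at most 50 mm and 8.59 degrees, less where a joint would pass 70% of its speed; a pose out of reach is approached as far as the arm can. A call is refused whole if a number of a shift passes 0.05 or a number of a turn 0.15, either way. A call with a gripper value outside its range is refused whole. The fingers move at their own pace and stop on an object; "squeeze" is the grip in N (left out, the last holds). Time passes only in rows, so rows that do not move let the fingers close. It gives the time, the measured TCP pose, the force, the opening and the grip force at its end, in the units of the state.
- ctrl.get_obs(): the state, without advancing time (a new reading comes with each control period).
- ctrl.camera(name): name is "scene" or "side" or "wrist"; returns the picture (384x512x3 uint8, red, green, blue); there is no depth.
- ctrl.camera_model(name): a dict with "intrinsics" (3x3 intrinsics, pixels), "k1" (the pictures are not rectified: a ray, as slopes to the right and down, at radius r is drawn at 1 + k1 r^2 times it, then the intrinsics apply), "rvec" (rotation vector, rad) and "tvec" (3), from world to camera coordinates, as OpenCV has them. Camera axes: x right, y down, z forward; pixel columns grow to the right and rows downward; lengths in m; the calibration is good to about 2 mm. A picture is of the moment at which its call begins: read the wrist's pose just before it. camera_model takes no time and is no camera call; for the wrist camera it gives the pose at the moment of the call.
- ctrl.hand_in(): hands the job in; it is judged then, once.
The state is a dict: "time_s": time; "qpos": joint angles; "joint_vel": joint speeds; "tau": joint torques, N m; "ee_pos": TCP position; "eef_rot": TCP orientation; "force": force on the tool from outside, world axes, zero at the start; "moment": the same for the moment, N m; "grip_width": finger opening in m; "grip_force": force on a finger pad.
Only numpy, scipy, OpenCV 4.12 (cv2) and the standard library are available. Lean on these libraries where they do the work, as an engineer would, in place of code of your own. Each camera call takes 0.05 s, during which the arm holds its last target. There are 200 camera calls.

## Working session

There is one attempt and no reset: what is moved stays moved. The work goes in short steps, Python scripts to look and compute and a tool call to move; the robot and the scene stay as the last step left them, time stands still between calls to the robot, and variables do not carry over. Pictures are saved under pics/ and viewed, at most 10 in all, crops included, and the job is handed in when it is done.

Besides the shell and the picture viewer there is one more tool, called after "Request:" as name(argument=value, ...), one argument or row to a line, values as JSON. jog_arm: Moves the arm, as the interface text tells. Its arguments: {"type":"object","properties":{"motion":{"type":"array"},"squeeze":{"type":"number"}},"required":["motion"]}

```bash
mkdir -p pics; cat > h.py <<'E'
import numpy as np, cv2
from station import ctrl
def ray(m,u,v):
    K=np.array(m["intrinsics"]);k=m["k1"]
    d=np.array([(u-K[0,2])/K[0,0],(v-K[1,2])/K[1,1]]);p=d.copy()
    for _ in range(30): p=d/(1+k*(p@p))
    R=cv2.Rodrigues(np.array(m["rvec"],float))[0];t=np.array(m["tvec"]).ravel()
    return -R.T@t, R.T@np.array([p[0],p[1],1.])
def onz(m,u,v,z):
    o,d=ray(m,u,v);return o+d*(z-o[2])/d[2]
def two(m1,p1,m2,p2):
    o1,d1=ray(m1,*p1);o2,d2=ray(m2,*p2)
    s=np.linalg.lstsq(np.c_[d1,-d2],o2-o1,rcond=None)[0]
    a,b=o1+s[0]*d1,o2+s[1]*d2
    return (a+b)/2,np.linalg.norm(a-b)
E
python3 - <<'E'
from h import *
a=ctrl.camera("scene");b=ctrl.camera("side")
cv2.imwrite("pics/s0.png",a[:,:,::-1]);cv2.imwrite("pics/d0.png",b[:,:,::-1])
for n in("scene","side"):
    m=ctrl.camera_model(n);print(n,ray(m,256,192))
print(ctrl.get_obs())
E
```

```text
scene (array([-0.23360287,  0.46281435,  1.22619633]), array([ 0.55557402, -0.29307022, -0.77818225]))
side (array([ 0.37722749, -1.23883842,  0.80365164]), array([ 0.12554218,  0.86482192, -0.48627073]))
{'time_s': 0.1, 'qpos': array([-1.17361907e+00,  3.00412946e-01,  1.52154077e+00,  8.42344658e-06,
        1.32068561e+00, -6.66384538e-02]), 'joint_vel': array([ 0.00094167, -0.00143735, -0.00211401,  0.00071255, -0.00066966,
        0.00134369]), 'tau': array([ 2.59676643e-03, -5.32646298e+01, -3.53283262e+01,  7.09166424e-02,
        2.34691927e-02, -7.84685699e-05]), 'ee_pos': array([ 0.24593708, -0.49168043,  0.20493528]), 'eef_rot': array([-3.14054885e+00, -7.78379796e-05,  4.63813577e-01]), 'force': array([-0.32439044,  0.44219891,  0.11671394]), 'moment': array([0.01881864, 0.07342028, 0.003959  ]), 'grip_force': 0.0, 'grip_width': 0.09406481281345445}
```

```bash
python3 -c "
import cv2
for n in 's0','d0':
    i=cv2.imread(f'pics/{n}.png');cv2.imwrite(f'pics/{n}b.png',cv2.resize(i,(768,576),interpolation=cv2.INTER_CUBIC))"
```

```text
(no output)
```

View pics/s0b.png

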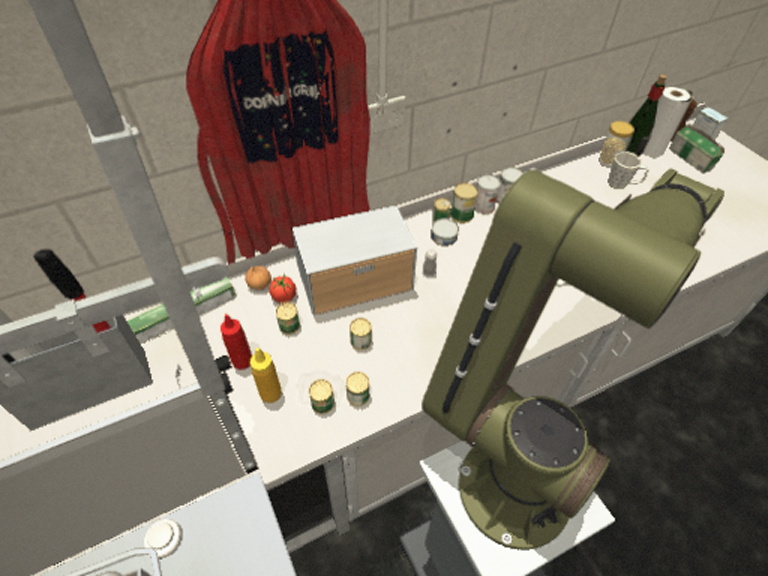

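View pics/d0b.png

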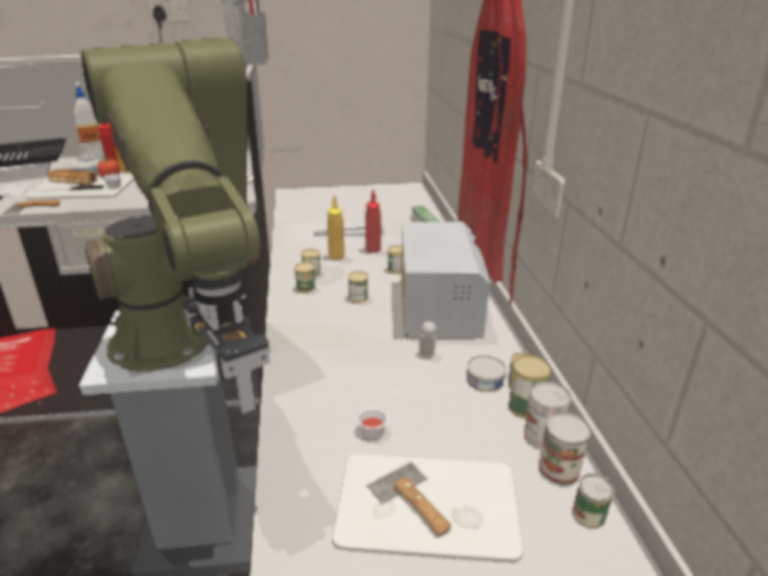

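The scene view (768 px scale) shows loose tins at (288,318), (361,333), (321,395) and (358,388). The bin front spans about (305..415, 250..310), with its plate at (363,268). In the side view the tins are at (397,258), (357,286), (305,278) and (311,262), the cup at (372,425) and the shaker at (428,340). Next I'll enlarge both views.

```bash
python3 - <<'E'
import cv2,numpy as np
a=cv2.imread('pics/s0.png')[130:290,140:310];b=cv2.imread('pics/d0.png')[115:255,180:340]
A=cv2.resize(a,None,fx=3.5,fy=3.5,interpolation=cv2.INTER_CUBIC);B=cv2.resize(b,None,fx=4.2,fy=4.2,interpolation=cv2.INTER_CUBIC)
cv2.imwrite('pics/ca.png',A);cv2.imwrite('pics/cb.png',B);print(A.shape,B.shape)
E
```

```text
(560, 595, 3) (588, 672, 3)
```

View pics/ca.png

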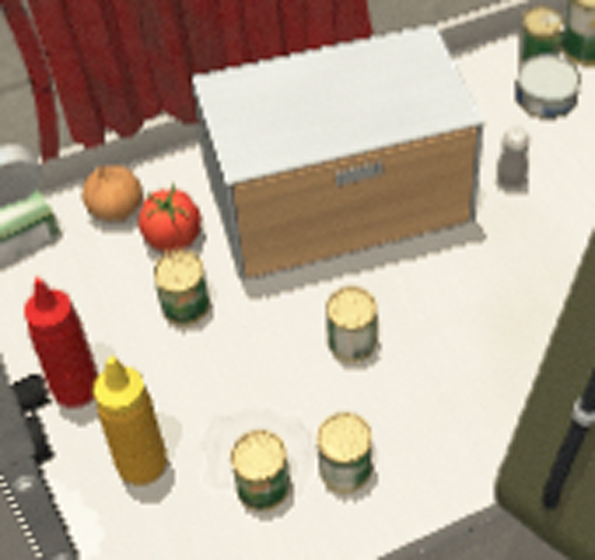

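View pics/cb.png

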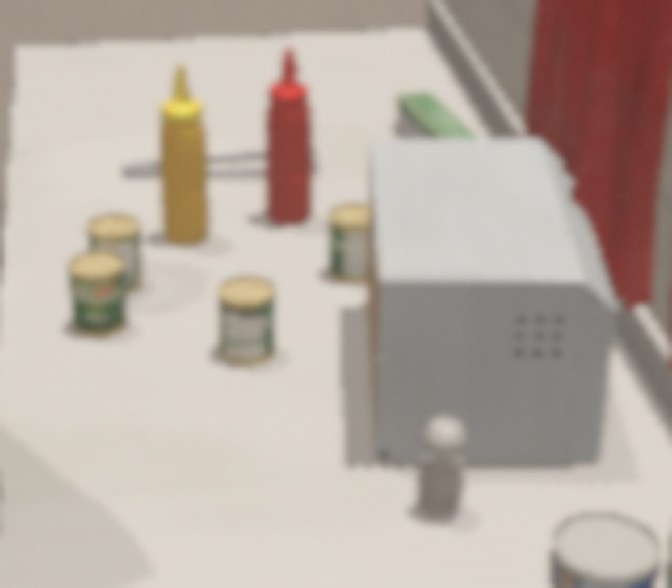

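Crop of the scene view: tin lids at (180,272), (352,308), (259,454) and (344,437). Crop of the side view: lids at (352,215), (247,291), (97,265) and (114,225). The bin corners are visible in both.

```bash
python3 - <<'E'
from h import *
S=ctrl.camera_model("scene");D=ctrl.camera_model("side")
s=lambda x,y:((x+.5)/3.5-.5+140,(y+.5)/3.5-.5+130)
d=lambda x,y:((x+.5)/4.2-.5+180,(y+.5)/4.2-.5+115)
np.set_printoptions(precision=4,suppress=True)
for n,p,q in [("t1",(180,272),(352,215)),("t2",(352,308),(247,291)),("t3",(259,454),(114,225)),("t3x4",(259,454),(97,265)),("t4",(344,437),(97,265)),("binFR",(481,124),(378,283)),("binFL",(232,180),(372,140)),("binBR",(441,30),(590,283)),("botFR",(476,221),(381,460)),("mustTip",(112,362),(181,68)),("redTip",(40,283),(290,53)),("shakTop",(515,132),(446,420))]:
    print(n,*two(S,s(*p),D,d(*q)))
for n,p in [("t1",(180,272)),("t2",(352,308)),("t3",(259,454)),("t4",(344,437))]: print(n,onz(S,*s(*p),.072))
for n,p in [("t1",(352,215)),("t2",(247,291)),("t3",(114,225)),("t4",(97,265))]: print(n,onz(D,*d(*p),.072))
for n,p in [("FL",(232,180)),("FR",(481,124)),("BL",(195,76))]: print(n,onz(S,*s(*p),.186))
print("plate",onz(S,*s(359,174),.149))
print("cup",onz(D,372/1.5,417/1.5,.035), "mustbase",onz(D,*d(185,238),0),"redbase",onz(D,*d(288,218),0),"shakerbase",onz(D,*d(438,512),0))
E
```

```text
t1 [0.6328 0.2945 0.0727] 9.899363625408255e-05
t2 [0.5044 0.1406 0.0708] 0.0012913359193826646
t3 [0.3811 0.3024 0.0733] 0.0006747579857800976
t3x4 [0.3771 0.2949 0.0418] 0.03701826208309739
t4 [0.3616 0.2164 0.071 ] 0.0004928073355528087
binFR [ 0.5962 -0.0673  0.1821] 0.00254898184827202
binFL [0.6385 0.2185 0.189 ] 0.0016279589644076027
binBR [ 0.7632 -0.1003  0.1824] 0.01121481351606263
botFR [ 0.599  -0.0718  0.0057] 0.004498411004946943
mustTip [0.463  0.4079 0.2044] 0.0011303395482938534
redTip [0.5848 0.4424 0.2029] 0.00247032766996472
shakTop [ 0.6402 -0.1447  0.0913] 0.00013787717378158356
t1 [0.6335 0.2944 0.072 ]
t2 [0.5029 0.1409 0.072 ]
t3 [0.3814 0.3022 0.072 ]
t4 [0.3608 0.2166 0.072 ]
t1 [0.633 0.296 0.072]
t2 [0.5048 0.1391 0.072 ]
t3 [0.3814 0.3055 0.072 ]
t4 [0.3618 0.2147 0.072 ]
FL [0.6399 0.2178 0.186 ]
FR [ 0.5948 -0.0655  0.186 ]
BL [0.807  0.1972 0.186 ]
plate [0.6167 0.0772 0.149 ]
cup [ 0.4789 -0.3826  0.035 ] mustbase [0.4608 0.4122 0.    ] redbase [0.5831 0.449  0.    ] shakerbase [ 0.637  -0.1456  0.    ]
```

The lids put the tins at (0.633,0.295), (0.504,0.140), (0.381,0.303) and (0.361,0.216). The one meant is (0.504,0.140), at scene crop (352,308): it is farthest right and the only one in front of the flap. The bin's front middle is at (0.617,0.076) with yaw −0.158, so the tin sits 122 mm ahead of the front at bin y = +45 mm. I'll push it left with the fingertips part-open as a fork.

Request:
jog_arm(
  motion=[
    [0.0314, -0.0261, 0, 0, 0, 0, -0.36],
    [0.0314, -0.0261, 0, 0, 0, 0, -0.36],
    [0.0314, -0.0261, 0, 0, 0, 0, -0.36],
    [0.0314, -0.0261, 0, 0, 0, 0, -0.36],
    [0.0314, -0.0261, 0, 0, 0, 0, -0.36],
  ],
  squeeze=5,
)

```text
time_s: 0.6
ee_pos: [0.3283, -0.3033, 0.2053]
eef_rot: [-3.141, 0.0, 0.464]
force: [-0.7, -0.6, 0.4]
grip_width: 0.0576
grip_force: 0.0
```

Request:
jog_arm(
  motion=[
    [0.0314, -0.0261, 0, 0, 0, 0, -0.36],
    [0.0314, -0.0261, 0, 0, 0, 0, -0.36],
    [0.0314, -0.0261, 0, 0, 0, 0, -0.36],
    [0.0314, -0.0261, 0, 0, 0, 0, -0.36],
    [0.0314, -0.0261, 0, 0, 0, 0, -0.36],
  ],
)

```text
time_s: 1.1
ee_pos: [0.4104, -0.1163, 0.2054]
eef_rot: [-3.142, -0.0, 0.464]
force: [0.7, -0.1, 0.3]
grip_width: 0.0301
grip_force: 0.0
```

Request:
jog_arm(
  motion=[
    [0.0314, -0.0261, 0, 0, 0, 0, -0.36],
    [0.0314, -0.0261, 0, 0, 0, 0, -0.36],
    [0.0314, -0.0261, 0, 0, 0, 0, -0.36],
    [0.0314, -0.0261, 0, 0, 0, 0, -0.36],
    [0.0314, -0.0261, 0, 0, 0, 0, -0.36],
  ],
)

```text
time_s: 1.6
ee_pos: [0.4924, 0.0707, 0.2053]
eef_rot: [-3.141, 0.0, 0.464]
force: [-0.7, -1.0, -0.5]
grip_width: 0.0298
grip_force: 0.0
```

Request:
jog_arm(
  motion=[
    [0, 0, 0, 0, 0, -0.1356, -0.36],
    [0, 0, 0, 0, 0, -0.1356, -0.36],
    [0, 0, 0, 0, 0, -0.1356, -0.36],
    [0, 0, 0, 0, 0, -0.1356, -0.36],
    [0, 0, 0, 0, 0, -0.1356, -0.36],
  ],
)

```text
time_s: 2.1
ee_pos: [0.492, 0.069, 0.2051]
eef_rot: [-3.141, 0.0, 1.147]
force: [0.0, 0.3, -0.3]
grip_width: 0.0296
grip_force: 0.0
```

Request:
jog_arm(
  motion=[
    [0, 0, 0, 0, 0, -0.1356, -0.36],
    [0, 0, 0, 0, 0, -0.1356, -0.36],
    [0, 0, 0, 0, 0, 0, -0.36],
    [0, 0, 0, 0, 0, 0, -0.36],
  ],
)

```text
time_s: 2.5
ee_pos: [0.4921, 0.0689, 0.2053]
eef_rot: [-3.141, 0.0, 1.409]
force: [-0.1, -0.7, -0.3]
grip_width: 0.0298
grip_force: 0.0
```

```bash
python3 - <<'E'
from h import *
m=ctrl.camera_model("wrist");w=ctrl.camera("wrist")
cv2.imwrite("pics/w1.png",w[:,:,::-1]);np.savez("pics/w1.npz",**{k:np.array(m[k]) for k in m})
print(ray(m,256,192))
E
```

```text
(array([0.50450287, 0.14276083, 0.3849578 ]), array([-0.02659863, -0.24771049, -0.96858109]))
```

View pics/w1.png

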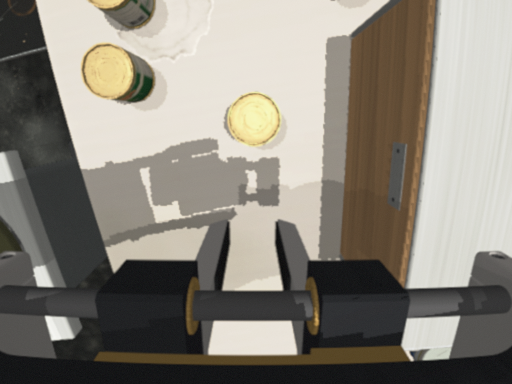

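The wrist view shows the tin lid at (253,119), centred ahead of the fork at column ~252. The push plate is at (398,175) and the flap's left bottom corner at about (350,36).

```bash
python3 - <<'E'
from h import *
m=dict(np.load("pics/w1.npz"));m["k1"]=float(m["k1"])
im=cv2.imread("pics/w1.png");h=cv2.cvtColor(im,cv2.COLOR_BGR2HSV)
mk=cv2.inRange(h,(18,70,150),(35,255,255));n,l,s,c=cv2.connectedComponentsWithStats(mk)
for i in range(1,n):
    if s[i,4]>400: print(s[i],c[i],onz(m,*(s[i,:2]+s[i,2:4]/2-.5),.072))
R=np.array([[.9876,-.157],[.157,.9876]]) 
for n,p,z in [("plate",(398,175),.149),("plTop",(402,143),.149),("plBot",(395,206),.149),("e1",(436,5),.186),("e2",(409,255),.186),("bot",(350,36),.0)]: print(n,onz(m,*p,z))
E
```

```text
[  81   43   52   56 2241] [107.33020973  70.76706827] [0.36323137 0.21675479 0.072     ]
[ 227   92   54   54 1754] [252.59350057 120.01026226] [0.5060126  0.14232492 0.072     ]
plate [0.6194078 0.0776469 0.149    ]
plTop [0.62390581 0.10422193 0.149     ]
plBot [0.61582126 0.05035043 0.149     ]
e1 [0.63364463 0.19621988 0.186     ]
e2 [0.60849993 0.02272755 0.186     ]
bot [0.64090025 0.22291304 0.        ]
```

Request:
jog_arm(
  motion=[
    [0, 0, 0.04, 0, 0, 0, -0.36],
    [0, 0, 0.045, 0, 0, 0, -0.36],
    [0, 0, 0.045, 0, 0, 0, -0.36],
    [0, 0, 0.035, 0, 0, 0, -0.36],
    [0, 0, 0.02, 0, 0, 0, -0.36],
  ],
)

```text
time_s: 3.05
ee_pos: [0.4908, 0.0688, 0.0177]
eef_rot: [-3.138, 0.001, 1.41]
force: [0.6, -0.0, -0.2]
grip_width: 0.03
grip_force: 0.0
```

Request:
jog_arm(
  motion=[
    [0.012, 0, 0, 0, 0, 0, -0.36],
    [0.012, 0, 0, 0, 0, 0, -0.36],
    [0.005, 0, 0, 0, 0, 0, -0.36],
    [0.004, 0, 0, 0, 0, 0, -0.36],
    [0.004, 0, 0, 0, 0, 0, -0.36],
  ],
)

```text
time_s: 3.55
ee_pos: [0.4984, 0.106, 0.0213]
eef_rot: [3.14, -0.0, 1.413]
force: [0.7, -0.8, 0.2]
grip_width: 0.0302
grip_force: 0.0
```

Request:
jog_arm(
  motion=[
    [0.004, 0, 0, 0, 0, 0, -0.36],
    [0.004, 0, 0, 0, 0, 0, -0.36],
    [0.004, 0, 0, 0, 0, 0, -0.36],
    [0.004, 0, 0, 0, 0, 0, -0.36],
    [0.005, 0, 0, 0, 0, 0, -0.36],
  ],
)

```text
time_s: 4.05
ee_pos: [0.5013, 0.1264, 0.0205]
eef_rot: [-3.141, 0.0, 1.413]
force: [0.3, -3.4, 4.1]
grip_width: 0.0302
grip_force: 1.8
```

Request:
jog_arm(
  motion=[
    [0.006, 0, 0, 0, 0, 0, -0.36],
    [0.007, 0, 0, 0, 0, 0, -0.36],
    [0.007, 0, 0, 0, 0, 0, -0.36],
    [0.007, 0, 0, 0, 0, 0, -0.36],
    [0.007, 0, 0, 0, 0, 0, -0.36],
  ],
)

```text
time_s: 4.55
ee_pos: [0.5067, 0.1605, 0.0204]
eef_rot: [-3.142, 0.0, 1.413]
force: [-0.3, -2.5, 4.1]
grip_width: 0.0301
grip_force: 1.8
```

```bash
python3 - <<'E'
from h import *
a=ctrl.camera("side");w=ctrl.camera("wrist")
a=cv2.resize(a[100:260,160:330],(400,376),interpolation=cv2.INTER_CUBIC);w=cv2.resize(w,(400,300))
o=np.zeros((376,800,3),np.uint8);o[:,:400]=a;o[:300,400:]=w
cv2.imwrite("pics/p1.png",o[:,:,::-1])
E
```

```text
(no output)
```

View pics/p1.png

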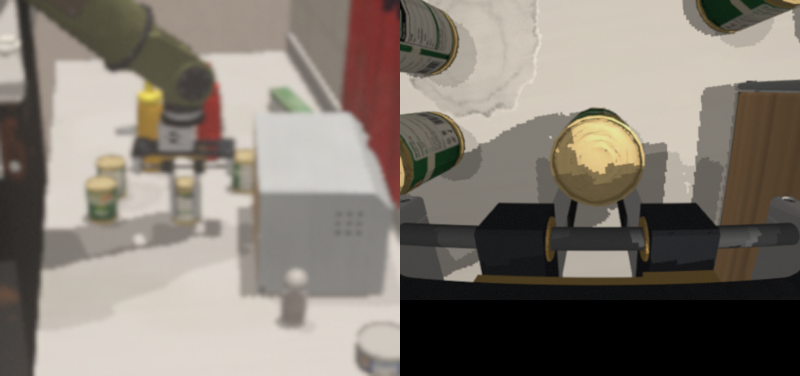

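The tin is upright and seated in the fork: lid at (598,160) in the right half, with nothing in its way. I'll carry on pushing.

Request:
jog_arm(
  motion=[
    [0.007, 0, 0, 0, 0, 0, -0.36],
    [0.007, 0, 0, 0, 0, 0, -0.36],
    [0.007, 0, 0, 0, 0, 0, -0.36],
    [0.007, 0, 0, 0, 0, 0, -0.36],
    [0.007, 0, 0, 0, 0, 0, -0.36],
  ],
)

```text
time_s: 5.15
ee_pos: [0.5121, 0.195, 0.0204]
eef_rot: [-3.141, 0.0, 1.413]
force: [-0.3, -0.7, -0.2]
grip_width: 0.0299
grip_force: 0.6
```

Request:
jog_arm(
  motion=[
    [0.007, 0, 0, 0, 0, 0, -0.36],
    [0.007, 0, 0, 0, 0, 0, -0.36],
    [0.007, 0, 0, 0, 0, 0, -0.36],
    [0.007, 0, 0, 0, 0, 0, -0.36],
    [0.007, 0, 0, 0, 0, 0, -0.36],
  ],
)

```text
time_s: 5.65
ee_pos: [0.5177, 0.2295, 0.0204]
eef_rot: [-3.142, -0.0, 1.413]
force: [0.0, -0.2, -1.2]
grip_width: 0.0298
grip_force: 0.6
```

Request:
jog_arm(
  motion=[
    [0.007, 0, 0, 0, 0, 0, -0.36],
    [0.006, 0, 0, 0, 0, 0, -0.36],
    [0.006, 0, 0, 0, 0, 0, -0.36],
    [0.005, 0, 0, 0, 0, 0, -0.36],
    [0.003, 0, 0, 0, 0, 0, -0.36],
  ],
)

```text
time_s: 6.15
ee_pos: [0.5219, 0.256, 0.0204]
eef_rot: [3.142, -0.0, 1.413]
force: [-1.0, -0.9, 0.1]
grip_width: 0.0302
grip_force: 0.6
```

Request:
jog_arm(
  motion=[
    [0, 0, 0, 0, 0, 0, -0.36],
    [-0.01, 0, 0, 0, 0, 0, -0.36],
    [-0.02, 0, 0, 0, 0, 0, -0.36],
    [-0.03, 0, 0, 0, 0, 0, -0.36],
    [0, 0, 0, 0, 0, 0, -0.36],
  ],
)

```text
time_s: 6.65
ee_pos: [0.5119, 0.1934, 0.0204]
eef_rot: [-3.141, 0.001, 1.411]
force: [-0.5, 0.5, -0.2]
grip_width: 0.0299
grip_force: 0.0
```

Request:
jog_arm(
  motion=[
    [0, 0, -0.04, 0, 0, 0, -1],
    [0, 0, -0.05, 0, 0, 0, -1],
    [0, 0, -0.05, 0, 0, 0, -1],
    [0, 0, -0.03, 0, 0, 0, -1],
    [0, 0, 0, 0, 0, 0, -1],
  ],
)

```text
time_s: 7.15
ee_pos: [0.5139, 0.1968, 0.1952]
eef_rot: [3.135, -0.004, 1.413]
force: [0.7, 1.4, -0.7]
grip_width: 0.0004
grip_force: 0.0
```

```bash
python3 - <<'E'
from h import *
m=ctrl.camera_model("wrist");im=ctrl.camera("wrist")[:,:,::-1].copy()
cv2.imwrite("pics/w2.png",im);h=cv2.cvtColor(im,cv2.COLOR_BGR2HSV)
mk=cv2.inRange(h,(18,70,120),(35,255,255));n,l,s,c=cv2.connectedComponentsWithStats(mk)
for i in range(1,n):
    if s[i,4]>300:
        p=onz(m,*(s[i,:2]+s[i,2:4]/2-.5),.072)[:2];r=p-[.618,.077];print(s[i],p,r@[.9885,-.151],r@[.151,.9885])
E
```

```text
[ 329   47   56   59 2530] [0.63755272 0.29622953] -0.01377579059981438 0.2196608469840416
[ 222   71   56   58 2448] [0.52750993 0.28971015] -0.1215686646956695 0.1965999880590602
[  83   82   54   56 2350] [0.38369169 0.30422669] -0.2659249963739001 0.18923303007870243
[  89  168   49   48 1762] [0.36396236 0.21916379] -0.27258294035513186 0.10216922216353343
```

View pics/w2.png

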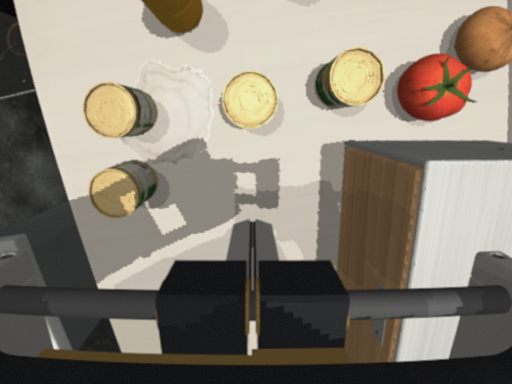

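The tin stands at bin y = +197 mm, 122 mm ahead of the front, so it is clear (lid at (250,100)). Next I'll tilt the shut fingers toward the push plate.

Request:
jog_arm(
  motion=[
    [-0.033, 0.0245, 0.015, 0, 0, 0, -1],
    [-0.033, 0.0245, 0.015, 0, 0, 0, -1],
    [-0.033, 0.0245, 0.015, 0, 0, 0, -1],
    [0, 0, 0, 0, 0, 0, -1],
  ],
)

```text
time_s: 7.6
ee_pos: [0.5693, 0.0832, 0.1415]
eef_rot: [-3.136, 0.002, 1.409]
force: [-0.5, 0.7, 0.7]
grip_width: 0.0007
grip_force: 0.0
```

Request:
jog_arm(
  motion=[
    [0, 0, 0, -0.15, 0, 0, -1],
    [0, 0, 0, -0.15, 0, 0, -1],
    [0, 0, 0, -0.15, 0, 0, -1],
    [0, 0, 0, -0.15, 0, 0, -1],
    [0, 0, 0, -0.15, 0, 0, -1],
  ],
)

```text
time_s: 8.1
ee_pos: [0.5684, 0.0839, 0.1442]
eef_rot: [2.457, 0.009, 1.403]
force: [1.1, -0.4, 0.2]
grip_width: 0.0005
grip_force: 0.0
```

Request:
jog_arm(
  motion=[
    [0, 0, 0, 0, 0, 0, -1],
    [0, 0, 0, 0, 0, 0, -1],
  ],
)

```text
time_s: 8.3
ee_pos: [0.5704, 0.083, 0.1453]
eef_rot: [2.462, 0.011, 1.401]
force: [0.3, -0.2, 0.3]
grip_width: 0.001
grip_force: 0.0
```

```bash
cat > st.py <<'E'
from h import *
from scipy.spatial.transform import Rotation as Ro
o=ctrl.get_obs();p=o["ee_pos"];R=Ro.from_euler("xyz",o["eef_rot"]).as_matrix()
B=np.array([[.9885,-.151,0],[.151,.9885,0],[0,0,1]])
np.set_printoptions(precision=4,suppress=True)
print("TCP bin",B@(p-[.618,.077,0]),"force bin",B@o["force"],"\ntool axes in bin (cols)\n",B@R)
E
python3 st.py
```

```text
TCP bin [-0.048  -0.0013  0.1453] force bin [ 0.2776 -0.1137  0.2947] 
tool axes in bin (cols)
 [[ 0.0187  0.778   0.6279]
 [ 0.9997 -0.0075 -0.0204]
 [-0.0111  0.6282 -0.778 ]]
```

Request:
jog_arm(
  motion=[
    [0, 0.0117, 0.0094, 0, 0, 0, -1],
    [0, 0.0117, 0.0094, 0, 0, 0, -1],
    [0, 0, 0, 0, 0, 0, -1],
  ],
)

```text
time_s: 8.6
ee_pos: [0.6016, 0.0771, 0.146]
eef_rot: [2.46, 0.011, 1.399]
force: [-0.4, -0.1, 0.2]
grip_width: 0.0006
grip_force: 0.0
```

Request:
jog_arm(
  motion=[
    [0, 0.0023, 0.0019, 0, 0, 0, -1],
    [0, 0.0023, 0.0019, 0, 0, 0, -1],
    [0, 0, 0, 0, 0, 0, -1],
  ],
)

```text
time_s: 8.9
ee_pos: [0.6061, 0.0763, 0.1459]
eef_rot: [2.459, 0.011, 1.4]
force: [0.1, -0.6, 0.4]
grip_width: 0.0006
grip_force: 0.0
```

Request:
jog_arm(
  motion=[
    [0, 0.0016, 0.0013, 0, 0, 0, -1],
    [0, 0, 0, 0, 0, 0, -1],
  ],
)

```text
time_s: 9.1
ee_pos: [0.6081, 0.076, 0.1459]
eef_rot: [2.459, 0.011, 1.4]
force: [0.3, 0.2, 0.7]
grip_width: 0.0004
grip_force: 0.0
```

Request:
jog_arm(
  motion=[
    [0, 0.0016, 0.0013, 0, 0, 0, -1],
    [0, 0, 0, 0, 0, 0, -1],
  ],
)

```text
time_s: 9.3
ee_pos: [0.6103, 0.0756, 0.1459]
eef_rot: [2.459, 0.011, 1.4]
force: [0.0, -0.3, 0.6]
grip_width: 0.0006
grip_force: 0.0
```

```bash
python3 st.py
```

```text
TCP bin [-0.0074 -0.0026  0.1459] force bin [ 0.0817 -0.2642  0.6396] 
tool axes in bin (cols)
 [[ 0.0196  0.7759  0.6305]
 [ 0.9997 -0.0081 -0.0211]
 [-0.0113  0.6307 -0.7759]]
```

Request:
jog_arm(
  motion=[
    [0, 0.0016, 0.0013, 0, 0, 0, -1],
    [0, 0, 0, 0, 0, 0, -1],
  ],
)

```text
time_s: 9.5
ee_pos: [0.6123, 0.0752, 0.1458]
eef_rot: [2.459, 0.011, 1.4]
force: [-0.7, 0.3, -0.3]
grip_width: 0.0006
grip_force: 0.0
```

Request:
jog_arm(
  motion=[
    [0, 0.0016, 0.0013, 0, 0, 0, -1],
    [0, 0, 0, 0, 0, 0, -1],
  ],
)

```text
time_s: 9.7
ee_pos: [0.6141, 0.0748, 0.1457]
eef_rot: [2.46, 0.012, 1.399]
force: [-4.3, 1.2, 2.2]
grip_width: 0.0008
grip_force: 2.3
```

Request:
jog_arm(
  motion=[
    [0, 0.0016, 0.0013, 0, 0, 0, -1],
    [0, 0, 0, 0, 0, 0, -1],
  ],
)

```text
time_s: 9.9
ee_pos: [0.616, 0.0746, 0.1456]
eef_rot: [2.46, 0.012, 1.4]
force: [-5.0, 1.2, 2.9]
grip_width: 0.0008
grip_force: 2.8
```

Request:
jog_arm(
  motion=[
    [0, 0.0016, 0.0013, 0, 0, 0, -1],
    [0, 0, 0, 0, 0, 0, -1],
  ],
)

```text
time_s: 10.1
ee_pos: [0.6181, 0.0742, 0.1456]
eef_rot: [2.46, 0.012, 1.4]
force: [-5.4, 0.9, 1.8]
grip_width: 0.0005
grip_force: 2.7
```

Request:
jog_arm(
  motion=[
    [0, 0.0008, 0.0006, 0, 0, 0, -1],
    [0, 0, 0, 0, 0, 0, -1],
  ],
)

```text
time_s: 10.3
ee_pos: [0.6187, 0.0742, 0.1456]
eef_rot: [2.46, 0.012, 1.4]
force: [-10.6, 2.9, 4.0]
grip_width: 0.0007
grip_force: 5.8
```

Force rose to 11 N after about 5 mm, so the flap is at its stop. I'll back off well clear now.

Request:
jog_arm(
  motion=[
    [0, -0.0233, -0.0189, 0, 0, 0, -1],
    [0, -0.031, -0.0252, 0, 0, 0, -1],
    [0, -0.031, -0.0252, 0, 0, 0, -1],
    [0, -0.031, -0.0252, 0, 0, 0, -1],
    [0, -0.0233, -0.0189, 0, 0, 0, -1],
  ],
)

```text
time_s: 10.8
ee_pos: [0.4402, 0.1046, 0.1456]
eef_rot: [2.459, 0.011, 1.4]
force: [-0.1, -0.1, 0.5]
grip_width: 0.0004
grip_force: 0.0
```

Request:
jog_arm(
  motion=[
    [0, 0, 0, 0, 0, 0, -1],
    [0, 0, 0, 0, 0, 0, -1],
    [0, 0, 0, 0, 0, 0, -1],
    [0, 0, 0, 0, 0, 0, -1],
  ],
)

```text
time_s: 11.2
ee_pos: [0.4427, 0.1044, 0.1457]
eef_rot: [2.459, 0.011, 1.399]
force: [-0.2, -0.4, -0.1]
grip_width: 0.0004
grip_force: 0.0
```

```bash
python3 st.py; python3 - <<'E'
from h import *
a=ctrl.camera("side");s=ctrl.camera("scene")
a=cv2.resize(a[100:260,160:330],(400,376),interpolation=cv2.INTER_CUBIC);s=cv2.resize(s[130:290,140:310],(400,376),interpolation=cv2.INTER_CUBIC)
cv2.imwrite("pics/p3.png",np.hstack([a,s])[:,:,::-1])
E
```

```text
TCP bin [-0.1774  0.0006  0.1457] force bin [-0.1257 -0.3959 -0.1163] 
tool axes in bin (cols)
 [[ 0.0203  0.7761  0.6303]
 [ 0.9997 -0.0086 -0.0217]
 [-0.0114  0.6305 -0.7761]]
```

View pics/p3.png

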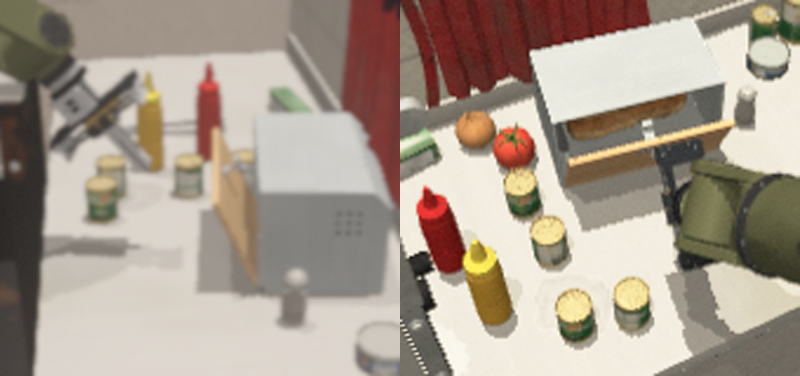

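The flap is ajar at about 0.4 rad with the hand away and the tin still standing: flap top edge from (570,162) to (732,124) in the right half, strike at (648,125). I'll measure the edge while raising and untilting the tool.

Request:
jog_arm(
  motion=[
    [-0.02, 0.0189, -0.0233, 0, 0, 0, -1],
    [-0.03, 0.0189, -0.0233, 0, 0, 0, -1],
    [-0.035, 0.0189, -0.0233, 0, 0, 0, -1],
    [0, 0, 0, 0.14, 0, 0, -1],
    [0, 0, 0, 0.14, 0, 0, -1],
  ],
)

```text
time_s: 11.8
ee_pos: [0.4293, 0.0288, 0.2309]
eef_rot: [2.742, 0.01, 1.397]
force: [-0.1, 0.5, 0.4]
grip_width: 0.0003
grip_force: 0.0
```

Request:
jog_arm(
  motion=[
    [0, 0, 0, 0.14, 0, 0, -1],
    [0, 0, 0, 0.14, 0, 0, -1],
    [0, 0, 0, 0.12, 0, 0, -1],
    [0, 0, 0, 0, 0, 0, -1],
    [0, 0, 0, 0, 0, 0, -1],
  ],
)

```text
time_s: 12.3
ee_pos: [0.4296, 0.029, 0.2283]
eef_rot: [3.139, 0.013, 1.397]
force: [-0.1, 0.3, -0.6]
grip_width: 0.0005
grip_force: 0.0
```

```bash
python3 st.py; python3 - <<'E'
from h import *
S=ctrl.camera_model("scene");f=lambda x,y:((x-400+.5)*170/400-.5+140,(y+.5)*160/376-.5+130)
for p in [(570,162),(732,124)]:
    r=onz(S,*f(*p),.163)[:2]-[.618,.077];print(r@[.9885,-.151],r@[.151,.9885])
E
```

```text
TCP bin [-0.179  -0.0759  0.2283] force bin [-0.1743  0.2518 -0.5947] 
tool axes in bin (cols)
 [[ 0.0226  0.9997  0.002 ]
 [ 0.9996 -0.0226 -0.0127]
 [-0.0126  0.0023 -0.9999]]
-0.07064633491791673 0.13811031160090598
-0.07281557849378612 -0.13509842420367763
```

Request:
jog_arm(
  motion=[
    [0, 0.037, 0, 0, 0, 0, -1],
    [0, 0.037, 0, 0, 0, 0, -1],
    [0, 0.037, 0, 0, 0, 0, -1],
    [0, 0.037, 0, 0, 0, 0, -1],
    [0, 0, 0, 0, 0, 0, -1],
  ],
)

```text
time_s: 12.8
ee_pos: [0.5771, 0.0031, 0.2281]
eef_rot: [3.139, 0.013, 1.397]
force: [-1.3, 0.0, -0.4]
grip_width: 0.0006
grip_force: 0.0
```

Request:
jog_arm(
  motion=[
    [0, 0, 0.03, 0, 0, 0, -1],
    [0, 0, 0.03, 0, 0, 0, -1],
    [0, 0, 0.025, 0, 0, 0, -1],
    [0, 0, 0.02, 0, 0, 0, -1],
    [0, 0, 0, 0, 0, 0, -1],
  ],
)

```text
time_s: 13.3
ee_pos: [0.5732, 0.0027, 0.1224]
eef_rot: [-3.141, 0.013, 1.398]
force: [-0.4, 0.2, -0.0]
grip_width: 0.0004
grip_force: 0.0
```

```bash
python3 st.py
```

```text
TCP bin [-0.0331 -0.0802  0.1224] force bin [-0.3895  0.1355 -0.0272] 
tool axes in bin (cols)
 [[ 0.0217  0.9997 -0.0012]
 [ 0.9996 -0.0217 -0.0129]
 [-0.0129 -0.0009 -0.9999]]
```

Inside the gap with no contact. I'll pull forward slowly.

Request:
jog_arm(
  motion=[
    [0, -0.008, 0, 0, 0, 0, -1],
    [0, -0.008, 0, 0, 0, 0, -1],
    [0, -0.008, 0, 0, 0, 0, -1],
    [0, -0.008, 0, 0, 0, 0, -1],
    [0, -0.008, 0.001, 0, 0, 0, -1],
  ],
)

```text
time_s: 13.8
ee_pos: [0.5351, 0.0094, 0.1237]
eef_rot: [3.139, 0.012, 1.397]
force: [1.5, 0.5, -0.4]
grip_width: 0.0005
grip_force: 0.4
```

Request:
jog_arm(
  motion=[
    [0, -0.008, 0.002, 0, 0, 0, -1],
    [0, -0.008, 0.003, 0, 0, 0, -1],
    [0, -0.008, 0.003, 0, 0, 0, -1],
    [0, -0.008, 0.004, 0, 0, 0, -1],
    [0, -0.008, 0.004, 0, 0, 0, -1],
  ],
)

```text
time_s: 14.3
ee_pos: [0.4955, 0.0161, 0.1067]
eef_rot: [3.141, 0.012, 1.397]
force: [0.8, 0.2, -0.2]
grip_width: 0.0004
grip_force: 0.2
```

```bash
python3 st.py
```

```text
TCP bin [-0.1119 -0.0787  0.1067] force bin [ 0.7815  0.3314 -0.1672] 
tool axes in bin (cols)
 [[ 0.0221  0.9997  0.0007]
 [ 0.9996 -0.0221 -0.0124]
 [-0.0124  0.001  -0.9999]]
```

Request:
jog_arm(
  motion=[
    [0, -0.004, 0.01, 0, 0, 0, -1],
    [0, -0.003, 0.01, 0, 0, 0, -1],
    [0, -0.003, 0.01, 0, 0, 0, -1],
    [0, -0.002, 0.01, 0, 0, 0, -1],
    [0, 0, 0.01, 0, 0, 0, -1],
  ],
)

```text
time_s: 14.8
ee_pos: [0.4841, 0.0174, 0.056]
eef_rot: [3.141, 0.012, 1.397]
force: [0.4, -0.2, 0.2]
grip_width: 0.0007
grip_force: 0.1
```

Request:
jog_arm(
  motion=[
    [0, 0, 0.01, 0, 0, 0, -1],
    [0, 0, 0.01, 0, 0, 0, -1],
    [0, 0, 0.007, 0, 0, 0, -1],
    [0, 0, 0.005, 0, 0, 0, -1],
    [0, 0, 0.004, 0, 0, 0, -1],
  ],
)

```text
time_s: 15.3
ee_pos: [0.4844, 0.017, 0.0207]
eef_rot: [3.14, 0.012, 1.397]
force: [0.7, 0.1, 0.1]
grip_width: 0.0003
grip_force: 0.0
```

Request:
jog_arm(
  motion=[
    [0, 0, 0.003, 0, 0, 0, -1],
    [0, 0, 0, 0, 0, 0, -1],
    [0, 0, 0, 0, 0, 0, -1],
  ],
)

```text
time_s: 15.6
ee_pos: [0.4845, 0.0169, 0.0183]
eef_rot: [3.14, 0.012, 1.397]
force: [-0.5, -0.9, -0.7]
grip_width: 0.0
grip_force: 0.0
```

```bash
python3 st.py
```

```text
TCP bin [-0.1229 -0.0795  0.0183] force bin [-0.3285 -0.9371 -0.7034] 
tool axes in bin (cols)
 [[ 0.0221  0.9997  0.0014]
 [ 0.9996 -0.0221 -0.0123]
 [-0.0123  0.0016 -0.9999]]
```

Request:
jog_arm(
  motion=[
    [0, 0, 0.002, 0, 0, 0, -1],
    [0, 0, 0.002, 0, 0, 0, -1],
    [0, 0, 0, 0, 0, 0, -1],
    [0, 0, 0, 0, 0, 0, -1],
  ],
)

```text
time_s: 16.0
ee_pos: [0.4849, 0.0169, 0.0165]
eef_rot: [3.139, 0.012, 1.397]
force: [-14.3, 0.2, 37.7]
grip_width: 0.0007
grip_force: 18.6
```

Request:
jog_arm(
  motion=[
    [0, 0, -0.04, 0, 0, 0, -1],
    [0, 0, -0.05, 0, 0, 0, -1],
    [0, 0, -0.05, 0, 0, 0, -1],
    [0, 0, -0.05, 0, 0, 0, -1],
    [0, 0, -0.02, 0, 0, 0, -1],
  ],
)

```text
time_s: 16.5
ee_pos: [0.4856, 0.0195, 0.2291]
eef_rot: [3.134, 0.011, 1.397]
force: [0.8, -0.7, -0.7]
grip_width: 0.0005
grip_force: 0.0
```

Request:
jog_arm(
  motion=[
    [-0.03, 0, 0, 0, 0, 0, -1],
    [-0.03, 0, 0, 0, 0, 0, -1],
    [0, 0, 0, 0, 0, 0, -1],
    [0, 0, 0, 0, 0, 0, -1],
    [0, 0, 0, 0, 0, 0, -1],
  ],
)

```text
time_s: 17.0
ee_pos: [0.4743, -0.0391, 0.2248]
eef_rot: [3.14, 0.012, 1.397]
force: [-0.8, 0.2, -0.2]
grip_width: 0.0004
grip_force: 0.0
```

```bash
python3 - <<'E'
from h import *
a=ctrl.camera("side");s=ctrl.camera("scene")
a=cv2.resize(a[100:260,160:330],(400,376),interpolation=cv2.INTER_CUBIC);s=cv2.resize(s[130:290,140:310],(400,376),interpolation=cv2.INTER_CUBIC)
cv2.imwrite("pics/p4.png",np.hstack([a,s])[:,:,::-1])
E
```

```text
(no output)
```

View pics/p4.png

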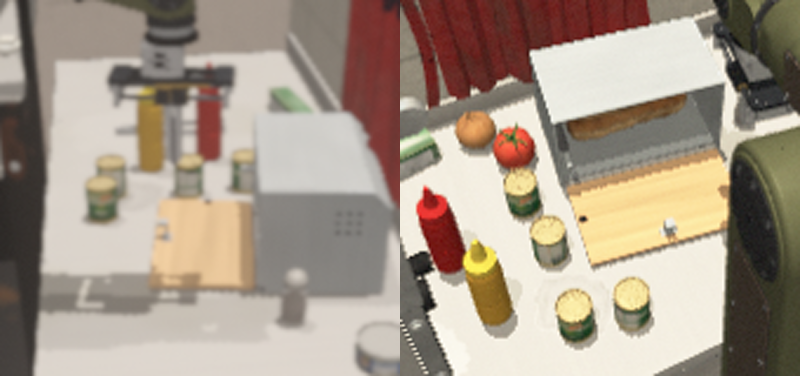

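The flap lies flat, its corner at (578,218) beside the tin at (549,240), which stands clear and upright. The bystanders have not moved and the robot is free, so I'll hand in.

```bash
python3 -c "
from station import ctrl
print(ctrl.hand_in())"
```

```text
the job is handed in; nothing more can be done
None
```

The job is handed in (no verdict came back): the tin was slid upright to about 197 mm left of the bin's middle, the catch was released and the flap sprang ajar, and it now lies flat with the bystanders unmoved; the hardest press on the flap, a final push to check it was down, read about 40 N.

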